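# Load a setting plate into a spring vice

### The job

Lay the lower of the two dark wooden blocks inside the low fence on the bed of the spring vice. Then push one end of the metal plate that carries the brass medallion under the lip of a sprung jaw, lower its other end past the opposite lip and let go, so that the springs hold the plate level and centred under both lips above the block. Last, stand the wooden bridge across the plate's bare half, square to it, with both feet on the vice bed, and leave the taller block and the other things on the bench alone.

Things in the scene. Friction and masses are not known exactly. Their poses are not given: they have to be found in the camera images.
- vice: Spring vice fixed to the bench: grey bed 200 (x) x 124 (y) x 12 mm high with a sprung steel jaw towards each end. Origin: centre of the underside, on the bench; x runs from jaw_near to jaw_far (roughly away from the robot), y along the jaws, z up. Grey end blocks 50 mm wide (y), tops 38 mm over the bench, at x = +-84 to +-98 mm. Beyond |y| = 25 mm the bed is bare.
- fence (a point): Middle of the bed's top, 12 mm over the bench, axes as the vice. Around it a fence of ribs 4 mm wide and 4 mm high encloses 68 (x) x 42 (y) mm.
- jaw_far (a joint): Outward travel (towards vice +x) of the jaw on the vice's +x side: 0 empty, up to 0.022 m at its stop. Spring: about 2 N at 0 plus 0.5 N per mm. About 0.004 with the plate centred.
- jaw_near (a joint): The same for the jaw on the vice's -x side (it travels outward to vice -x).
- jaw_far_lip (a point): Middle of the top inner edge of jaw_far's lip; moves with the jaw. Each jaw is 44 mm wide (y), with a groove facing the middle: ledge top 30 mm, lip underside 42 mm and lip top 46 mm over the bench, both reaching 6 mm inward from the groove's back. Empty, lip edges are at vice x = +-40 mm, groove backs at +-46 mm.
- jaw_near_lip (a point): The same on jaw_near. Lips are square: the plate cannot be snapped in from above. One jaw must be pushed outward at least 14 mm (by the plate's end in its groove, other end raised some 15 degrees) for the other end to pass the opposite lip on its way down.
- plate: Aluminium plate 100 (x) x 56 (y) x 6 mm, about 0.12 kg, with a fixed brass medallion 32 mm across, 4 mm high, centred 22 mm to +x of the middle; its -x half is bare. Origin: centre of the underside. Lies level and centred on a cork rest 60 x 34 x 18 mm high, fixed to the bench, so its long sides overhang by 11 mm. Either end may go to either jaw.
- low_block: Dark wooden block 60 (x) x 34 (y) x 16 mm high, the lower of the two, lying on the bench. Origin: centre of the underside. Goes inside the fence, long side along vice x, where its top is 28 mm over the bench.
- tall_block: Dark wooden block 60 x 34 x 28 mm high: too tall to go under the plate. Leave alone. Origin: centre of the underside.
- bridge: Brown wooden bridge (hand rest) standing on the bench: a beam 18 (x) x 104 (y) x 12 mm, from 46 to 58 mm above its feet, on two legs 26 (x) x 10 (y) mm, 84 mm apart inside. Origin: on foot level, midway between the legs; y along the beam. In place, its y is along vice y and it straddles the plate, feet on the bed beside it.
- dish: Small white ceramic bowl 70 mm wide, 22 mm high, leave alone. Origin: centre of the underside.
- loupe: Black loupe, 38 mm wide, 34 mm high, leave alone. Origin: centre of the underside.
- graver: Hand tool 130 mm long with a wooden handle, leave alone. Origin near its middle.
There are look-alikes about, which are no part of the job. Several things have the shape of the bridge; the one meant has the colours described above. Leave any green or orange look-alike of the low_block alone.

How it is judged (in metres and radians):
On the way, in this order (a step that is already met when the one before it is completed fails the run):
1. the low block lies flat inside the fence (x of low_block in the frame of vice between -0.007 and 0.007 m and y of low_block in the frame of vice between -0.007 and 0.007 m and z of low_block in the frame of vice between 0.009 and 0.0145 m and angle between low_block's own z axis and vertical below 0.06 rad), for 0.2 s.
2. an end of the plate has pushed one sprung jaw outward by over 10 mm (((value of joint jaw_far above 0.01 m and x of plate in the frame of vice above 0.004 m and y of plate in the frame of vice between -0.02 and 0.02 m and z of plate in the frame of vice between 0.025 and 0.065 m) or (value of joint jaw_near above 0.01 m and x of plate in the frame of vice below -0.004 m and y of plate in the frame of vice between -0.02 and 0.02 m and z of plate in the frame of vice between 0.025 and 0.065 m))), for 0.05 s.
3. the plate lies level and centred, held by both jaws (all of step 1 and x of plate in the frame of vice between -0.004 and 0.004 m and y of plate in the frame of vice between -0.008 and 0.008 m and z of plate in the frame of vice between 0.027 and 0.034 m and angle between plate's own z axis and vertical below 0.06 rad and angle between the x axis of plate and the x axis of vice, either way round below 0.08 rad and value of joint each of jaw_far, jaw_near above 0.0005 m), for 0.3 s.
At the end, for the whole second after the job is handed in: Low block flat inside the fence. Plate level, under both lips, along the vice (0.08 rad), centred within 4 mm along and 8 mm across. Bridge upright, feet on the bed, square (0.2 rad), 4 to 36 mm from the plate's middle on its bare side, within 10 mm of the vice's centre line. All at rest (all of step 3 and x of bridge in the frame of plate between -0.036 and -0.004 m and y of bridge in the frame of vice between -0.01 and 0.01 m and z of bridge in the frame of vice between 0.009 and 0.015 m and angle between bridge's own z axis and vertical below 0.06 rad and angle between the y axis of bridge and the y axis of vice, either way round below 0.2 rad and linear speed of each of low_block, plate, bridge below 0.02 m/s); the robot touches nothing.
It fails at once if the tall block is moved by more than 20 mm (distance of tall_block from where it was at the start of the episode above 0.02 m).
It fails at once if the dish is moved by more than 20 mm (distance of dish from where it was at the start of the episode above 0.02 m).
It fails at once if the loupe is moved by more than 20 mm (distance of loupe from where it was at the start of the episode above 0.02 m).
It fails at once if the graver is moved by more than 20 mm (distance of graver from where it was at the start of the episode above 0.02 m).
It also fails if it takes over 67 s, if anything falls off the work surface, if the arm or the gripper's body presses on something with over 40 N, if the wrist force passes 120 N, or if a joint passes its speed limit or range.

### The arm

A 7-joint arm with a two-finger parallel gripper is mounted at the origin on the work surface. World frame = base frame: x ahead of the robot, y to its left, z up, the work surface at z = 0. Lengths are in m, angles in degrees, forces in N, time in s.
With the tool pointing down it reaches from about 0.35 to 0.9 m from the base axis. Payload 7.2 kg.
Tool frame: the origin (TCP) lies midway between the tips of the shut fingers; the grasp point (between the pads) lies 19 mm behind it (env.grip_point_offset is the distance from the TCP to the grasp point, in m); z points along the fingers, x is the direction in which the jaws open and shut, and the axes are right-handed (so a half turn about z gives the same grasp; the last joint's range is limited). The gripper opens to 85 mm and grips with 20 to 120 N. Pads are 22 mm wide; open, the fingers measure 114 mm over their backs; the gripper's body (76 mm by 85 mm) begins 54 mm behind the grasp point. The pads swing forward as they close: fully open they stand 13 mm farther back than shut.
Start: joints at [65.936, 23.554, -0.728, 91.456, 0.321, 64.991, -4.71], TCP at [0.215, -0.587, 0.231] pointing down, gripper open.
Joint ranges: [-169.25, 169.25], [-16.82, 113.86], [-84.01, 82.57], [7.8, 145.47], [-59.2, 239.2], [7.22, 106.19], [-163.78, 163.78]. Speed limits (degrees/s): [136.94, 136.94, 172.46, 172.46, 180, 180, 180].

### API

Orientations are given as [roll, pitch, yaw] about the fixed x, y, z axes, in that order (R = Rz(yaw) Ry(pitch) Rx(roll)).
In Python, from plant import env gives the robot as it stands.
- The arm moves only by the tool drive_tool, never from a script. Its argument "series" is a list of rows, each an object of numbers: "rx", "ry", "rz": the turn, a rotation vector about the world's x, y, z each as a share of pi/2 rad, from -1 to 1; "x", "y", "z": the shift along the world's x, y, z each as a share of 40 cm, from -1 to 1; "hand": the gripper command: -1 is fully open, 1 is shut, values between are in proportion. In form: [{"rx": .., "ry": .., "rz": .., "x": .., "y": .., "z": .., "hand": ..}, ...]. A call has 1 to 10 rows; each row shifts and turns the commanded pose from where the row before left it; what a row does not reach is not made up. A row lasts 1/12 s, in which the tool goes at most 41.7 mm and 7.16 degrees, less where a joint would pass 70% of its speed; a pose out of reach is approached as far as the arm can. A call with a number of a shift or a turn outside -1 to 1 is refused whole. A call with a gripper value outside its range is refused whole. The fingers move at their own pace and stop on an object; "newtons" is the grip in N (left out, the last holds). Time passes only in rows, so rows that do not move let the fingers close. It gives the time, the measured TCP pose, the force and the opening at its end, in the units of the state.
- env.state(): the state, without advancing time (a new reading comes with each control period).
- env.capture(name): name is "scene" or "top"; returns a dict with "pixels" (384x512x3 uint8, red, green, blue), "K" (3x3 intrinsics, pixels), "k1" (the pictures are not rectified: a ray, as slopes to the right and down, at radius r is drawn at 1 + k1 r^2 times it, then the intrinsics apply), "R" (3x3) and "t" (3): a world point X has camera coordinates R X + t. Camera axes: x right, y down, z forward; pixel columns grow to the right and rows downward; lengths in m; the calibration is good to about 2 mm. A picture is of the moment at which its call begins. There is no depth.
- env.sign_off(): hands the job in, once; it reports no verdict.
The state is a dict: "t": time; "joint_positions": joint angles; "joint_velocities": joint speeds; "joint_torque": joint torques, N m; "tcp_pos": TCP position; "tool_rot": TCP orientation; "force": force on the tool from outside, world axes, zero at the start; "ft_torque": the same for the moment, N m; "gripper_width": finger opening in m.
Only numpy, scipy, OpenCV 4.12 (cv2) and the standard library are available. Lean on these libraries where they do the work, as an engineer would, in place of code of your own. Each camera call takes 0.05 s, during which the arm holds its last target. There are 200 camera calls.

## Working session

There is one attempt and no reset: what is moved stays moved. The work goes in short steps, Python scripts to look and compute and a tool call to move; the robot and the scene stay as the last step left them, time stands still between calls to the robot, and variables do not carry over. Pictures are saved under pics/ and viewed, about 8 in all and at most 12, crops included, and the job is handed in when it is done.

Besides the shell and the picture viewer there is one more tool, called after ">>>" as a command line: name --argument value ..., lists and objects as JSON in quotes. drive_tool: Moves the arm, as the interface text tells. Shift numbers are shares of 40 cm and turn numbers shares of pi/2 rad, none past 1 either way. Its arguments: {"type":"object","properties":{"series":{"type":"array","items":{"type":"object","properties":{"rx":{"type":"number"},"ry":{"type":"number"},"rz":{"type":"number"},"x":{"type":"number"},"y":{"type":"number"},"z":{"type":"number"},"hand":{"type":"number"}}}},"newtons":{"type":"number"}},"required":["series"]}

```bash
mkdir -p pics; ls
cat > h.py <<'E'
import numpy as np, cv2
from plant import env
def cap(n,save=None):
    c=env.capture(n)
    if save: cv2.imwrite('pics/'+save,cv2.cvtColor(c['pixels'],cv2.COLOR_RGB2BGR))
    return c
def ray(c,uv):
    K=np.array(c['K']);k=c['k1'];R=np.array(c['R']);t=np.array(c['t'])
    uv=np.atleast_2d(np.float64(uv))
    p=cv2.undistortPoints(uv[:,None],K,np.array([k,0,0,0,0.]))[:,0]
    d=np.c_[p,np.ones(len(p))]@R
    return -R.T@t,d
def onplane(c,uv,z):
    o,d=ray(c,uv); s=(z-o[2])/d[:,2]; return o+s[:,None]*d
def proj(c,X):
    X=np.atleast_2d(np.float64(X))
    return cv2.projectPoints(X,cv2.Rodrigues(np.array(c['R']))[0],np.array(c['t'],float),np.array(c['K']),np.array([c['k1'],0,0,0,0.]))[0][:,0]
E
python3 - <<'E'
from h import *
for n in('scene','top'):
    c=cap(n,n+'0.png'); print(n,np.round(c['K'],1).tolist(),c['k1'],np.round(c['R'],3).tolist(),np.round(c['t'],3))
print(env.state(),env.grip_point_offset)
a=cv2.imread('pics/scene0.png');b=cv2.imread('pics/top0.png')
E
```

```text
pics
scene [[464.3, 0.0, 256.9], [0.0, 464.3, 192.9], [0.0, 0.0, 1.0]] 0.01740140787835357 [[0.507, 0.862, -0.013], [0.506, -0.311, -0.804], [-0.697, 0.401, -0.594]] [-0.283 -0.238  1.661]
top [[421.6, 0.0, 243.1], [0.0, 421.6, 191.0], [0.0, 0.0, 1.0]] 0.04857437014306573 [[-0.027, -1.0, 0.004], [-0.986, 0.026, -0.165], [0.165, -0.008, -0.986]] [-0.026  0.59   1.32 ]
{'t': 0.1, 'joint_positions': array([65.93793956, 23.5951062 , -0.72910618, 91.49970266,  0.32020618,
       64.98858391, -4.71191093]), 'joint_velocities': array([-0.05952244, -0.0395398 , -0.06941143, -0.16701979,  0.05323957,
       -0.06110201, -0.0739918 ]), 'joint_torque': array([ 3.65017455e-03, -6.01819539e+01,  6.84890058e-01, -3.00087512e+01,
        1.40293091e-02,  6.53174560e-03,  7.18067713e-05]), 'tcp_pos': array([ 0.21516935, -0.58632502,  0.23053743]), 'tool_rot': array([ 1.79995159e+02,  8.12199781e-02, -6.98459004e+01]), 'force': array([-0.76198948,  0.17433171,  0.18202177]), 'ft_torque': array([-0.01551358, -0.06250084, -0.01561364]), 'gripper_width': 0.08510718746639731} 0.0187
```

View pics/top0.png

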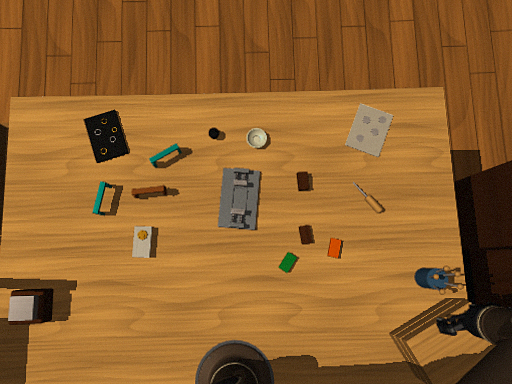

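View pics/scene0.png

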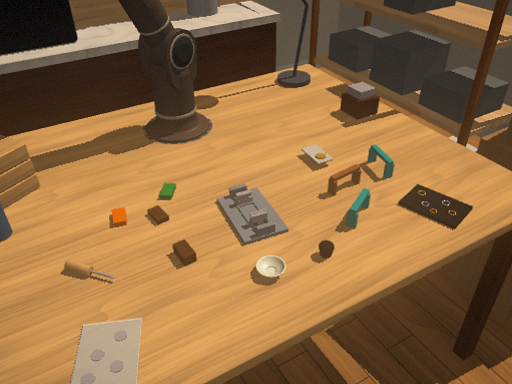

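The top view shows the vice at (240,198), dark blocks at (304,181) and (306,235), the brown bridge at (150,191), and the plate with the medallion at (143,241).

Candidates for the low block are dark (306,235), dark (304,181), green (288,262) and orange (335,247). In the scene view the block at (184,252), which is top (304,181), looks taller, so low_block = (306,235). Candidates for the bridge are brown (150,191), teal (165,155) and teal (103,198); I choose brown.

```bash
cat > m.py <<'E'
from h import *
def blobs(c,roi,f,mina=30):
    x0,y0,x1,y1=roi; hsv=cv2.cvtColor(c['pixels'],cv2.COLOR_RGB2HSV).astype(int); 
    m=np.zeros(hsv.shape[:2],np.uint8); m[y0:y1,x0:x1]=f(hsv,c['pixels'].astype(int))[y0:y1,x0:x1]*255
    cs=cv2.findContours(m,cv2.RETR_EXTERNAL,cv2.CHAIN_APPROX_NONE)[0]
    return [k for k in cs if cv2.contourArea(k)>=mina]
def rect(c,k,z):
    P=onplane(c,k[:,0].astype(float),z)[:,:2]
    return cv2.minAreaRect((P*1000).astype(np.float32))
E
python3 - <<'E'
from m import *
T=cap('top');S=cap('scene')
dark=lambda h,p:(p.sum(2)<190)
for nm,c,roi,zs in(('low',T,(295,222,316,246),(.016,)),('tall',T,(294,168,314,194),(.028,)),('lowS',S,(140,200,175,230),(.016,.0)),('tallS',S,(165,232,205,270),(.028,))):
    for k in blobs(c,roi,dark):
        for z in zs: print(nm,z,rect(c,k,z),cv2.boundingRect(k))
grey=lambda h,p:(h[:,:,1]<60)
for k in blobs(T,(210,155,270,240),grey,300): print('vice',rect(T,k,.012),cv2.boundingRect(k))
for k in blobs(T,(125,218,165,265),grey,100): print('plate',rect(T,k,.024),cv2.boundingRect(k))
a=cv2.resize(cv2.cvtColor(T['pixels'],cv2.COLOR_RGB2BGR)[160:270,125:335],None,fx=3.8,fy=3.8,interpolation=cv2.INTER_CUBIC)
b=cv2.resize(cv2.cvtColor(S['pixels'],cv2.COLOR_RGB2BGR)[140:270,130:400],None,fx=2.9,fy=2.9,interpolation=cv2.INTER_CUBIC)
cv2.imwrite('pics/crops.png',np.vstack([cv2.resize(a,(600,314)),cv2.resize(b,(600,289))])[:600])
E
```

```text
low 0.016 ((445.73046875, -243.97422790527344), (59.27402877807617, 42.94463348388672), 8.519994735717773) (299, 225, 16, 19)
tall 0.028 ((620.5787353515625, -245.96429443359375), (63.737064361572266, 49.57587432861328), 3.505488157272339) (297, 172, 17, 19)
lowS 0.016 ((463.4082336425781, -247.2590789794922), (58.78155517578125, 30.39020538330078), 8.497507095336914) (148, 212, 21, 12)
lowS 0.0 ((443.603759765625, -242.10824584960938), (59.99563980102539, 31.017858505249023), 8.497539520263672) (148, 212, 21, 12)
tallS 0.028 ((640.7260131835938, -248.36936950683594), (76.30743408203125, 37.57899475097656), 3.01279878616333) (173, 245, 23, 21)
vice ((572.6099243164062, -26.958389282226562), (121.68083190917969, 200.20492553710938), 83.45405578613281) (218, 168, 42, 62)
plate ((435.4310607910156, 289.90472412109375), (55.23487854003906, 96.72188568115234), 86.27204132080078) (132, 227, 20, 31)
```

View pics/crops.png

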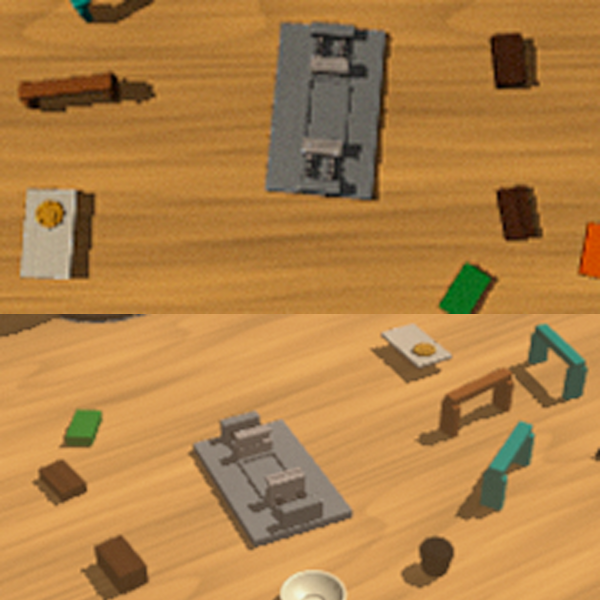

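Confirmed: the lower block is at top (306,235) and the taller at (304,181). The brown bridge's beam is near (150,191). Next I refine the block and bridge by colour ratio, which ignores shadows.

Run:
```python
from m import *
T=cap('top');S=cap('scene')
p=T['pixels'].astype(int)
for (u,v) in((306,235),(314,238),(145,189),(150,195),(320,220)): print((u,v),p[v,u])
red=lambda h,p:(p[:,:,0]>1.75*p[:,:,1])
for nm,c,roi,z in(('low',T,(292,220,320,250),.016),('tall',T,(290,165,318,196),.028),('bridge',T,(125,180,175,205),.058)):
    for k in blobs(c,roi,red): print(nm,rect(c,k,z),cv2.boundingRect(k),cv2.contourArea(k))
for nm,c,roi,z in(('lowS',S,(140,200,178,232),.008),('bridgeS',S,(322,160,366,200),.058)):
    for k in blobs(c,roi,red): print(nm,rect(c,k,z),cv2.boundingRect(k),k[k[:,0,1].argmin(),0],onplane(c,cv2.boxPoints(cv2.minAreaRect(k)),z)[:,:2].round(3).tolist())
a=np.round(proj(T,[[.5,0,.0],[.6,-.05,0.046]]),1);print(a)
```

```text
(306, 235) [56 26  9]
(314, 238) [190 132  59]
(145, 189) [127  66  19]
(150, 195) [77 54 27]
(320, 220) [193 130  56]
low ((445.73577880859375, -240.90234375), (57.938140869140625, 33.72232437133789), 7.495131015777588) (299, 226, 13, 18) 156.0
tall ((621.7406005859375, -239.44326782226562), (60.466365814208984, 35.557796478271484), 5.026899814605713) (297, 172, 13, 19) 159.0
bridge ((593.5027465820312, 262.3013000488281), (27.99814224243164, 111.43904876708984), 4.73629093170166) (131, 186, 36, 12) 163.5
[[231.2 220. ]
 [245.5 187.6]]
```

>>> drive_tool --series '[{"x": 0.0525,"y": 0.0775,"z": -0.02,"rz": -0.0675,"hand": -0.1},{"x": 0.0525,"y": 0.0775,"z": -0.02,"rz": -0.0675,"hand": -0.1},{"x": 0.0525,"y": 0.0775,"z": -0.02,"hand": -0.1},{"x": 0.0525,"y": 0.0775,"z": -0.02,"hand": -0.1},{"x": 0.0525,"y": 0.0775,"z": -0.02,"hand": -0.1},{"x": 0.0525,"y": 0.0775,"z": -0.02,"hand": -0.1},{"x": 0.0525,"y": 0.0775,"z": -0.02,"hand": -0.1},{"x": 0.0525,"y": 0.0775,"z": -0.02,"hand": -0.1},{"x": 0.0525,"y": 0.0775,"z": -0.02,"hand": -0.1},{"x": 0.0525,"y": 0.0775,"z": -0.02,"hand": -0.1}]' --newtons 50

```text
$.series[0]: bad value
```

>>> drive_tool --series '[{"rx": 0,"ry": 0,"x": 0.0525,"y": 0.0775,"z": -0.02,"rz": -0.0675,"hand": -0.1},{"rx": 0,"ry": 0,"x": 0.0525,"y": 0.0775,"z": -0.02,"rz": -0.0675,"hand": -0.1},{"rx": 0,"ry": 0,"rz": 0,"x": 0.0525,"y": 0.0775,"z": -0.02,"hand": -0.1},{"rx": 0,"ry": 0,"rz": 0,"x": 0.0525,"y": 0.0775,"z": -0.02,"hand": -0.1},{"rx": 0,"ry": 0,"rz": 0,"x": 0.0525,"y": 0.0775,"z": -0.02,"hand": -0.1},{"rx": 0,"ry": 0,"rz": 0,"x": 0.0525,"y": 0.0775,"z": -0.02,"hand": -0.1},{"rx": 0,"ry": 0,"rz": 0,"x": 0.0525,"y": 0.0775,"z": -0.02,"hand": -0.1},{"rx": 0,"ry": 0,"rz": 0,"x": 0.0525,"y": 0.0775,"z": -0.02,"hand": -0.1},{"rx": 0,"ry": 0,"rz": 0,"x": 0.0525,"y": 0.0775,"z": -0.02,"hand": -0.1},{"rx": 0,"ry": 0,"rz": 0,"x": 0.0525,"y": 0.0775,"z": -0.02,"hand": -0.1}]' --newtons 50

```text
t: 1.13
tcp_pos: [0.4261, -0.2752, 0.1512]
tool_rot: [-180.0, -0.0, -82.0]
force: [0.5, -0.2, 0.1]
gripper_width: 0.0471
```

>>> drive_tool --series '[{"rx": 0,"ry": 0,"rz": 0,"x": 0.05,"y": 0.0825,"z": 0,"hand": -0.1},{"rx": 0,"ry": 0,"rz": 0,"x": 0,"y": 0,"z": -0.09,"hand": -0.1},{"rx": 0,"ry": 0,"rz": 0,"x": 0,"y": 0,"z": -0.09,"hand": -0.1},{"rx": 0,"ry": 0,"rz": 0,"x": 0,"y": 0,"z": -0.09,"hand": -0.1},{"rx": 0,"ry": 0,"rz": 0,"x": 0,"y": 0,"z": -0.07,"hand": -0.1},{"rx": 0,"ry": 0,"rz": 0,"x": 0,"y": 0,"z": -0.025,"hand": -0.1},{"rx": 0,"ry": 0,"rz": 0,"x": 0,"y": 0,"z": 0,"hand": 0.6},{"rx": 0,"ry": 0,"rz": 0,"x": 0,"y": 0,"z": 0,"hand": 0.6},{"rx": 0,"ry": 0,"rz": 0,"x": 0,"y": 0,"z": 0,"hand": 0.6},{"rx": 0,"ry": 0,"rz": 0,"x": 0,"y": 0,"z": 0,"hand": 0.6}]'

```text
t: 1.97
tcp_pos: [0.4466, -0.2445, 0.0071]
tool_rot: [-179.8, -0.1, -82.0]
force: [0.9, 0.1, -0.5]
gripper_width: 0.0326
```

>>> drive_tool --series '[{"rx": 0,"ry": 0,"rz": 0,"x": 0,"y": 0,"z": 0.09,"hand": 0.6},{"rx": 0,"ry": 0,"rz": 0,"x": 0,"y": 0,"z": 0.09,"hand": 0.6},{"rx": 0,"ry": 0,"rz": -0.054,"x": 0.045,"y": 0.0775,"z": 0,"hand": 0.6},{"rx": 0,"ry": 0,"rz": -0.054,"x": 0.045,"y": 0.0775,"z": 0,"hand": 0.6},{"rx": 0,"ry": 0,"rz": -0.054,"x": 0.045,"y": 0.0775,"z": 0,"hand": 0.6},{"rx": 0,"ry": 0,"rz": 0,"x": 0.045,"y": 0.0775,"z": 0,"hand": 0.6},{"rx": 0,"ry": 0,"rz": 0,"x": 0.045,"y": 0.0775,"z": 0,"hand": 0.6},{"rx": 0,"ry": 0,"rz": 0,"x": 0.045,"y": 0.0775,"z": 0,"hand": 0.6},{"rx": 0,"ry": 0,"rz": 0,"x": 0.045,"y": 0.0775,"z": 0,"hand": 0.6}]'

```text
t: 2.72
tcp_pos: [0.5727, -0.0252, 0.0792]
tool_rot: [-179.8, 0.0, -96.6]
force: [0.1, -1.0, -1.1]
gripper_width: 0.0324
```

Run:
```python
from m import *
S=cap('scene');s=env.state();print(s['tcp_pos'].round(4),s['tool_rot'].round(1),s['gripper_width'].round(4),s['force'].round(1))
red=lambda h,p:(p[:,:,0]>1.75*p[:,:,1])
for k in blobs(S,(190,140,310,240),red,20): print(cv2.boundingRect(k),rect(S,k,.085))
p=proj(S,[s['tcp_pos']])[0];print(p)
u,v=p.astype(int)
im=cv2.cvtColor(S['pixels'],cv2.COLOR_RGB2BGR)[v-60:v+75,u-80:u+90]
cv2.imwrite('pics/lift.png',cv2.resize(im,None,fx=4,fy=4,interpolation=cv2.INTER_CUBIC))
```

```text
Traceback (most recent call last):
AttributeError: 'float' object has no attribute 'round'
```

Run:
```python
from m import *
S=cap('scene');s=env.state();print(s['tcp_pos'].round(4),s['tool_rot'].round(1))
red=lambda h,p:(p[:,:,0]>1.75*p[:,:,1])
for k in blobs(S,(190,140,310,240),red,20): print(cv2.boundingRect(k),rect(S,k,.085))
p=proj(S,[s['tcp_pos']])[0];print(p)
u,v=p.astype(int)
im=cv2.cvtColor(S['pixels'],cv2.COLOR_RGB2BGR)[v-60:v+75,u-80:u+90]
cv2.imwrite('pics/lift.png',cv2.resize(im,None,fx=4,fy=4,interpolation=cv2.INTER_CUBIC))
```

```text
[ 0.5749 -0.0191  0.0793] [-179.7    0.3  -96.1]
[253.45222505 190.90454923]
```

View pics/lift.png

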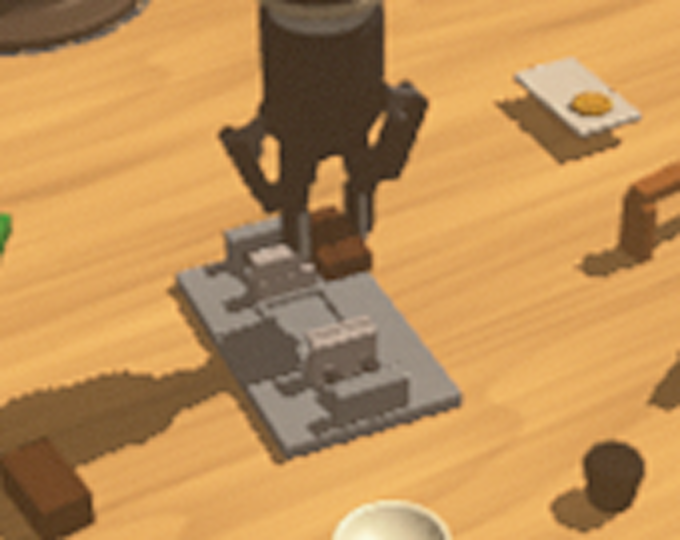

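The block is held between the fingers around crop (340,245), with the empty vice below it. The TCP reading changed after the move, so I let it settle and read it again.

>>> drive_tool --series '[{"rx": 0,"ry": 0,"rz": 0,"x": 0,"y": 0,"z": 0,"hand": 0.6},{"rx": 0,"ry": 0,"rz": 0,"x": 0,"y": 0,"z": 0,"hand": 0.6},{"rx": 0,"ry": 0,"rz": 0,"x": 0,"y": 0,"z": 0,"hand": 0.6}]'

```text
t: 3.07
tcp_pos: [0.571, -0.0285, 0.0779]
tool_rot: [-180.0, -0.0, -96.7]
force: [-0.4, -0.6, -1.4]
gripper_width: 0.0323
```

Run:
```python
from m import *
S=cap('scene','s2.png');s=env.state();print(s['tcp_pos'].round(4),s['tool_rot'].round(1))
p=proj(S,[s['tcp_pos']])[0];print(p)
P=S['pixels'].astype(int)
red=lambda h,p:(p[:,:,0]>1.6*p[:,:,1])&(p[:,:,0]<135)&(p[:,:,0]>1.15*p[:,:,1]+15)
for k in blobs(S,(235,165,285,220),red,8): print(cv2.boundingRect(k),cv2.approxPolyDP(k,1.2,True)[:,0].tolist())
im=cv2.cvtColor(S['pixels'],cv2.COLOR_RGB2BGR)[160:250,210:320]
cv2.imwrite('pics/lift2.png',cv2.resize(im,None,fx=7,fy=6.6,interpolation=cv2.INTER_CUBIC))
```

```text
[ 0.571  -0.0285  0.0778] [-180.    -0.   -96.7]
[249.57526253 191.72743619]
```

View pics/lift2.png

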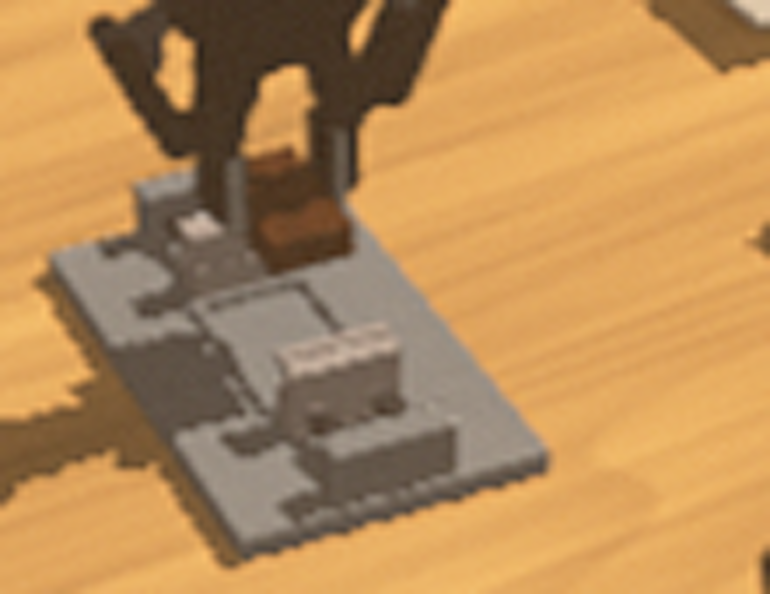

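The image shows the block level between the fingers. Its +x end face has its bottom edge at about px (249.3,201.2) to (260.3,197.1).

Run:
```python
from m import *
S=cap('scene')
b=onplane(S,[[249.3,201.2],[260.3,197.1]],.071);t=onplane(S,[[246.9,196.5],[259.8,191.8]],.087)
print(b.round(4),t.round(4),b.mean(0),t.mean(0))
ax=np.array([np.cos(np.radians(-6.7)),np.sin(np.radians(-6.7))])
tc=env.state()['tcp_pos'][:2]
print((b.mean(0)[:2]-tc)@ax,(t.mean(0)[:2]-tc)@ax)
# vice bed corners in scene view from crop lift2, bed top z=.012
pts=np.array([[240,545],[548,455],[350,205],[52,255]])/[7,6.6]+[210,160]
v=onplane(S,pts,.012)[:,:2];print(v.round(4).tolist(),v.mean(0),np.degrees(np.arctan2(*(v[0]-v[3])[::-1])))
# fence inner corners (bed top)
f=np.array([[195,308],[305,285]])/[7,6.6]+[210,160]; print(onplane(S,f,.016).round(4).tolist())
vc=np.array([.5735,-.027]);R=np.array([ax,[-ax[1],ax[0]]])
print('expected near fence outer corners',[(vc+R.T@np.array(q)).round(4).tolist() for q in((-.038,-.025),(-.038,.025))])
```

```text
[[ 0.5979 -0.0449  0.071 ]
 [ 0.5976 -0.0121  0.071 ]] [[ 0.5961 -0.0505  0.087 ]
 [ 0.5959 -0.0124  0.087 ]] [ 0.59775354 -0.02851107  0.071     ] [ 0.59599952 -0.03142708  0.087     ]
0.026556462860319617 0.025154633299640402
[[0.6696, -0.1017], [0.6833, 0.0193], [0.5051, 0.0415], [0.4738, -0.0777]] [ 0.58294683 -0.02966406] -6.979077577787173
[[0.5398, -0.0488, 0.016], [0.5487, -0.0049, 0.016]]
expected near fence outer corners [[0.5328, -0.0474], [0.5387, 0.0023]]
```

Run:
```python
from m import *
for n in('scene','top'):
    c=cap(n) ; c0=cv2.imread('pics/%s0.png'%n)[:,:,::-1]; c=dict(c,pixels=c0.copy())
    grey=lambda h,p:(h[:,:,1]<75)&(p.sum(2)>100)
    roi=(205,175,300,250) if n=='scene' else (210,155,270,240)
    k=max(blobs(c,roi,grey,200),key=cv2.contourArea)
    P=onplane(c,k[:,0].astype(float),.012)[:,:2]
    if n=='scene': # fit edges: bed top outline; keep points near the expected edges
        pass
    q=cv2.minAreaRect((P*1000).astype(np.float32)); print(n,q)
    ang=np.radians(-6.7);ax=np.array([np.cos(ang),np.sin(ang)]);ay=np.array([-ax[1],ax[0]])
    L=(P-[.5735,-.027])@np.c_[ax,ay]*1000
    for i,s in((0,1),(0,-1),(1,1),(1,-1)):
        o=1-i; h=[100,62][i]; m=(abs(L[:,i]-s*h)<22)&(abs(L[:,o])<[85,45][o])&(abs(L[:,o])>[0,30][o])
        if m.sum()>4:
            a=np.polyfit(L[m,o],L[m,i],1); print('axis',i,s,m.sum(),'edge at',a[1].round(1),'slope deg',np.degrees(a[0]).round(1), L[m,i].std().round(1))
```

```text
scene ((577.607666015625, -30.169754028320312), (122.88500213623047, 208.97027587890625), 83.56916046142578)
axis 0 1 12 edge at 106.4 slope deg -2.1 2.0
axis 0 -1 12 edge at -89.8 slope deg -6.7 5.4
axis 1 1 35 edge at 57.4 slope deg 0.4 0.8
axis 1 -1 45 edge at -59.9 slope deg -3.7 7.7
top ((572.7255859375, -27.033889770507812), (122.27629852294922, 200.5760955810547), 83.5125961303711)
axis 0 1 9 edge at 93.2 slope deg 0.5 1.2
axis 0 -1 8 edge at -98.8 slope deg -0.3 0.4
axis 1 1 51 edge at 59.4 slope deg 0.4 1.0
axis 1 -1 50 edge at -59.6 slope deg 0.2 1.0
```

>>> drive_tool --series '[{"rx": 0,"ry": 0,"rz": 0,"x": 0,"y": 0,"z": -0.05,"hand": 0.6},{"rx": 0,"ry": 0,"rz": 0,"x": 0,"y": 0,"z": -0.05,"hand": 0.6},{"rx": 0,"ry": 0,"rz": 0,"x": 0,"y": 0,"z": -0.03,"hand": 0.6},{"rx": 0,"ry": 0,"rz": 0,"x": 0,"y": 0,"z": 0,"hand": 0.6},{"rx": 0,"ry": 0,"rz": 0,"x": 0,"y": 0,"z": -0.005,"hand": 0.6},{"rx": 0,"ry": 0,"rz": 0,"x": 0,"y": 0,"z": -0.005,"hand": 0.6},{"rx": 0,"ry": 0,"rz": 0,"x": 0,"y": 0,"z": 0,"hand": 0.6},{"rx": 0,"ry": 0,"rz": 0,"x": 0,"y": 0,"z": 0,"hand": 0.6}]'

```text
t: 3.93
tcp_pos: [0.5718, -0.0268, 0.022]
tool_rot: [-179.9, 0.0, -96.6]
force: [-0.5, -1.0, -0.2]
gripper_width: 0.0329
```

>>> drive_tool --series '[{"rx": 0,"ry": 0,"rz": 0,"x": 0,"y": 0,"z": -0.005,"hand": 0.6},{"rx": 0,"ry": 0,"rz": 0,"x": 0,"y": 0,"z": -0.005,"hand": 0.6},{"rx": 0,"ry": 0,"rz": 0,"x": 0,"y": 0,"z": 0,"hand": 0.6}]'

```text
t: 4.18
tcp_pos: [0.5713, -0.0267, 0.0172]
tool_rot: [180.0, -0.0, -96.6]
force: [0.3, 0.5, -0.6]
gripper_width: 0.0327
```

>>> drive_tool --series '[{"rx": 0,"ry": 0,"rz": 0,"x": 0,"y": 0,"z": -0.003,"hand": 0.6},{"rx": 0,"ry": 0,"rz": 0,"x": 0,"y": 0,"z": -0.003,"hand": 0.6},{"rx": 0,"ry": 0,"rz": 0,"x": 0,"y": 0,"z": 0,"hand": 0.6}]'

```text
t: 4.43
tcp_pos: [0.5715, -0.0267, 0.016]
tool_rot: [-180.0, -0.0, -96.6]
force: [-4.3, -0.4, 11.5]
gripper_width: 0.0323
```

>>> drive_tool --series '[{"rx": 0,"ry": 0,"rz": 0,"x": 0,"y": 0,"z": 0,"hand": -0.1},{"rx": 0,"ry": 0,"rz": 0,"x": 0,"y": 0,"z": 0,"hand": -0.1},{"rx": 0,"ry": 0,"rz": 0,"x": 0,"y": 0,"z": 0,"hand": -0.1},{"rx": 0,"ry": 0,"rz": 0,"x": 0,"y": 0,"z": 0.03,"hand": -0.1},{"rx": 0,"ry": 0,"rz": 0,"x": 0,"y": 0,"z": 0.09,"hand": -0.1},{"rx": 0,"ry": 0,"rz": 0,"x": 0,"y": 0,"z": 0.09,"hand": -0.1},{"rx": 0,"ry": 0,"rz": 0,"x": -0.04,"y": 0.08,"z": 0.03,"hand": -0.5},{"rx": 0,"ry": 0,"rz": 0,"x": -0.04,"y": 0.08,"z": 0,"hand": -0.5},{"rx": 0,"ry": 0,"rz": 0,"x": -0.04,"y": 0.08,"z": 0,"hand": -0.5},{"rx": 0,"ry": 0,"rz": 0,"x": -0.04,"y": 0.08,"z": 0,"hand": -0.5}]'

```text
t: 5.27
tcp_pos: [0.5069, 0.1024, 0.1123]
tool_rot: [-179.9, 0.0, -96.6]
force: [-0.2, -0.1, -1.0]
gripper_width: 0.0638
```

>>> drive_tool --series '[{"rx": 0,"ry": 0,"rz": 0.03,"x": -0.04,"y": 0.08,"z": 0,"hand": -0.5},{"rx": 0,"ry": 0,"rz": 0,"x": -0.04,"y": 0.08,"z": 0,"hand": -0.5},{"rx": 0,"ry": 0,"rz": 0,"x": -0.03,"y": 0.05,"z": 0,"hand": -0.7}]'

```text
t: 5.52
tcp_pos: [0.4618, 0.1888, 0.1119]
tool_rot: [-180.0, 0.1, -93.7]
force: [0.1, 0.1, -0.1]
gripper_width: 0.0722
```

Run:
```python
from m import *
T=cap('top','t3.png');S=cap('scene','s3.png');s=env.state();print(s['tcp_pos'].round(4))
a=cv2.cvtColor(T['pixels'],cv2.COLOR_RGB2BGR)[160:240,210:270]
b=cv2.cvtColor(S['pixels'],cv2.COLOR_RGB2BGR)[175:250,205:300]
cv2.imwrite('pics/blk.png',np.hstack([cv2.resize(a,(375,500),interpolation=cv2.INTER_CUBIC),cv2.resize(b,(420,500),interpolation=cv2.INTER_CUBIC)]))
red=lambda h,p:(p[:,:,0]>1.6*p[:,:,1])
for k in blobs(T,(215,160,265,235),red,20): print('blk top',rect(T,k,.028))
```

```text
[0.4611 0.1898 0.1118]
blk top ((572.368896484375, -26.36833953857422), (31.931005477905273, 57.45389175415039), 82.41677856445312)
```

View pics/blk.png

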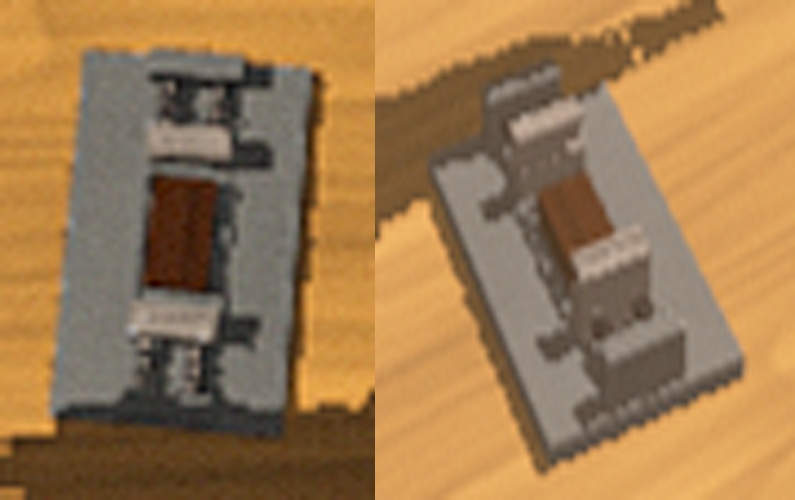

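The block lies in the fence, about centred between the lips in y (top crop block x 148–215). I check its x position against the lip edges and re-measure the plate before grasping it.

Run:
```python
from m import *
T=cap('top')
f=lambda u,v:(210+u/6.25,160+v/6.25)
l=onplane(T,[f(190,160),f(178,296)],.046);print('lips',l.round(4),l.mean(0).round(4),np.linalg.norm(l[0]-l[1]).round(4))
c0=cv2.imread('pics/top0.png')[:,:,::-1]; c=dict(T,pixels=c0.copy())
g=lambda h,p:(h[:,:,1]<80)&(p.sum(2)>250)
yel=lambda h,p:(h[:,:,1]>165)&(h[:,:,0]>17)&(h[:,:,0]<32)&(p[:,:,0]>140)
k=max(blobs(c,(122,215,170,268),g,100),key=cv2.contourArea);q=rect(c,cv2.convexHull(k),.024);print('plate',q)
P=onplane(c,k[:,0].astype(float),.024)[:,:2]*1000;print(P.min(0),P.max(0))
for k in blobs(c,(130,218,158,252),yel,8): print('med',rect(c,k,.028))
```

```text
lips [[ 0.6071 -0.0334  0.046 ]
 [ 0.5358 -0.0254  0.046 ]] [ 0.5715 -0.0294  0.046 ] 0.0717
plate ((436.60919189453125, 290.1420593261719), (56.66188430786133, 99.170654296875), 86.58829498291016)
[386.0442891  260.21531552] [485.8617791  319.96066102]
med ((458.5761413574219, 288.78778076171875), (26.326644897460938, 25.415618896484375), 62.26893615722656)
```

>>> drive_tool --series '[{"rx": 0,"ry": 0,"rz": 0,"x": -0.02,"y": 0.083,"z": 0,"hand": -0.7},{"rx": 0,"ry": 0,"rz": 0,"x": -0.02,"y": 0.083,"z": 0,"hand": -0.7},{"rx": 0,"ry": 0,"rz": 0,"x": -0.02,"y": 0.083,"z": 0,"hand": -0.7},{"rx": 0,"ry": 0,"rz": 0,"x": 0,"y": 0,"z": -0.06,"hand": -0.7},{"rx": 0,"ry": 0,"rz": 0,"x": 0,"y": 0,"z": -0.06,"hand": -0.7},{"rx": 0,"ry": 0,"rz": 0,"x": 0,"y": 0,"z": 0,"hand": -0.7},{"rx": 0,"ry": 0,"rz": 0,"x": 0,"y": 0,"z": 0,"hand": -0.7},{"rx": 0,"ry": 0,"rz": 0,"x": 0,"y": 0,"z": 0,"hand": -0.7}]' --newtons 80

```text
t: 6.33
tcp_pos: [0.4404, 0.2841, 0.0639]
tool_rot: [-180.0, -0.0, -94.0]
force: [0.2, -0.4, 0.2]
gripper_width: 0.0726
```

>>> drive_tool --series '[{"rx": 0,"ry": 0,"rz": 0.005,"x": -0.01,"y": 0.015,"z": -0.05,"hand": -0.7},{"rx": 0,"ry": 0,"rz": 0,"x": 0,"y": 0,"z": -0.06,"hand": -0.7},{"rx": 0,"ry": 0,"rz": 0,"x": 0,"y": 0,"z": -0.0375,"hand": -0.7},{"rx": 0,"ry": 0,"rz": 0,"x": 0,"y": 0,"z": 0,"hand": -0.7},{"rx": 0,"ry": 0,"rz": 0,"x": 0,"y": 0,"z": 0,"hand": 0.2},{"rx": 0,"ry": 0,"rz": 0,"x": 0,"y": 0,"z": 0,"hand": 0.2},{"rx": 0,"ry": 0,"rz": 0,"x": 0,"y": 0,"z": 0,"hand": 0.2},{"rx": 0,"ry": 0,"rz": 0,"x": 0,"y": 0,"z": 0,"hand": 0.2}]'

```text
t: 7.0
tcp_pos: [0.4365, 0.2909, 0.0059]
tool_rot: [-179.9, 0.1, -93.5]
force: [-2.3, -3.4, 7.2]
gripper_width: 0.0537
```

>>> drive_tool --series '[{"rx": 0,"ry": 0,"rz": 0,"x": 0,"y": 0,"z": 0.04,"hand": 0.2},{"rx": 0,"ry": 0,"rz": 0,"x": 0,"y": 0,"z": 0.09,"hand": 0.2},{"rx": 0,"ry": 0,"rz": 0,"x": 0,"y": 0,"z": 0.08,"hand": 0.2},{"rx": 0,"ry": 0,"rz": -0.034,"x": 0.032,"y": -0.088,"z": 0,"hand": 0.2},{"rx": 0,"ry": 0,"rz": 0,"x": 0.032,"y": -0.088,"z": 0,"hand": 0.2},{"rx": 0,"ry": 0,"rz": 0,"x": 0.032,"y": -0.088,"z": 0,"hand": 0.2},{"rx": 0,"ry": 0,"rz": 0,"x": 0.032,"y": -0.088,"z": 0,"hand": 0.2},{"rx": 0,"ry": 0,"rz": 0,"x": 0.032,"y": -0.088,"z": 0,"hand": 0.2},{"rx": 0,"ry": 0,"rz": 0,"x": 0.032,"y": -0.088,"z": 0,"hand": 0.2},{"rx": 0,"ry": 0,"rz": 0,"x": 0.032,"y": -0.088,"z": 0,"hand": 0.2}]'

```text
t: 7.83
tcp_pos: [0.5259, 0.0426, 0.0893]
tool_rot: [-179.9, 0.0, -96.5]
force: [1.2, 0.7, -2.1]
gripper_width: 0.0536
```

>>> drive_tool --series '[{"rx": 0,"ry": 0,"rz": 0,"x": 0.032,"y": -0.088,"z": 0,"hand": 0.2},{"rx": 0.0064,"ry": 0.0552,"rz": 0,"x": 0.02,"y": -0.06,"z": 0,"hand": 0.2},{"rx": 0.0064,"ry": 0.0552,"rz": 0,"x": 0,"y": 0,"z": 0,"hand": 0.2},{"rx": 0.0064,"ry": 0.0552,"rz": 0,"x": 0,"y": 0,"z": 0,"hand": 0.2},{"rx": 0,"ry": 0,"rz": 0,"x": 0,"y": 0,"z": 0,"hand": 0.2},{"rx": 0,"ry": 0,"rz": 0,"x": 0,"y": 0,"z": 0,"hand": 0.2},{"rx": 0,"ry": 0,"rz": 0,"x": 0,"y": 0,"z": 0,"hand": 0.2}]'

```text
t: 8.42
tcp_pos: [0.5455, -0.0144, 0.0881]
tool_rot: [165.1, 0.0, -96.5]
force: [-0.4, 0.2, -1.5]
gripper_width: 0.0535
```

Run:
```python
from m import *
T=cap('top','t4.png');S=cap('scene','s4.png');s=env.state();print(s['tcp_pos'].round(4),s['tool_rot'].round(1),s['joint_positions'].round(0))
a=cv2.cvtColor(T['pixels'],cv2.COLOR_RGB2BGR)[150:240,205:275]
b=cv2.cvtColor(S['pixels'],cv2.COLOR_RGB2BGR)[145:250,200:310]
cv2.imwrite('pics/plt.png',np.hstack([cv2.resize(a,(300,386),interpolation=cv2.INTER_CUBIC),cv2.resize(b,(404,386),interpolation=cv2.INTER_CUBIC)]))
```

```text
[ 0.5453 -0.0143  0.0886] [165.1   0.  -96.4] [   4.   34.   -8.   98.    2.   63. -101.]
```

View pics/plt.png

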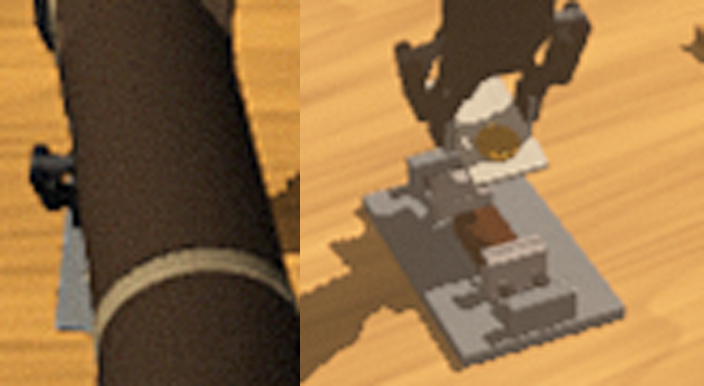

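>>> drive_tool --series '[{"rx": 0,"ry": 0,"rz": 0,"x": 0.017,"y": -0.026,"z": -0.03,"hand": 0.2},{"rx": 0,"ry": 0,"rz": 0,"x": 0,"y": 0,"z": -0.05,"hand": 0.2},{"rx": 0,"ry": 0,"rz": 0,"x": 0,"y": 0,"z": -0.04,"hand": 0.2},{"rx": 0,"ry": 0,"rz": 0,"x": 0,"y": 0,"z": -0.0188,"hand": 0.2},{"rx": 0,"ry": 0,"rz": 0,"x": 0,"y": 0,"z": 0,"hand": 0.2},{"rx": 0,"ry": 0,"rz": 0,"x": 0,"y": 0,"z": 0,"hand": 0.2},{"rx": 0,"ry": 0,"rz": 0,"x": 0,"y": 0,"z": 0,"hand": 0.2},{"rx": 0,"ry": 0,"rz": 0,"x": 0,"y": 0,"z": 0,"hand": 0.2}]'

```text
t: 9.18
tcp_pos: [0.5533, -0.0249, 0.0335]
tool_rot: [165.1, 0.0, -96.5]
force: [-0.1, -0.4, -1.2]
gripper_width: 0.0536
```

Run:
```python
from m import *
S=cap('scene','s5.png');s=env.state();print(s['tcp_pos'].round(4),s['tool_rot'].round(1),s['force'].round(1))
b=cv2.cvtColor(S['pixels'],cv2.COLOR_RGB2BGR)[155:250,205:305]
cv2.imwrite('pics/plt2.png',cv2.resize(b,(630,598),interpolation=cv2.INTER_CUBIC))
```

```text
[ 0.5532 -0.025   0.0334] [165.1   0.  -96.5] [-0.1  0.1 -1.1]
```

View pics/plt2.png

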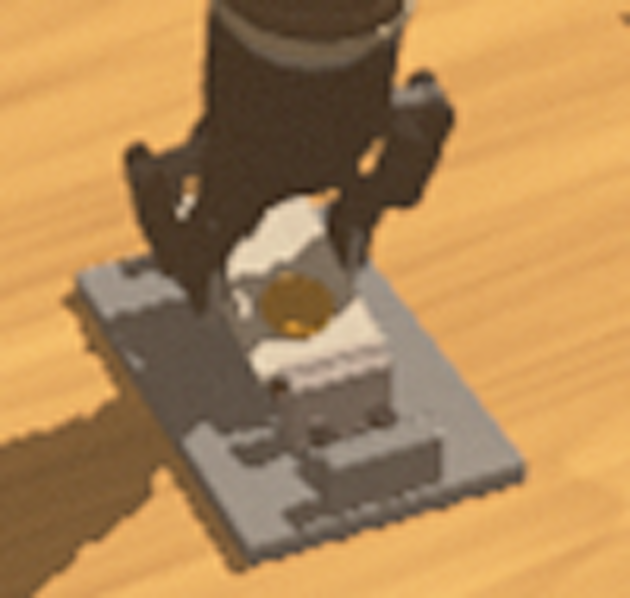

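The tilted plate's far end sits just behind the far lip, at crop about (320,365). I push along vice +x.

>>> drive_tool --series '[{"rx": 0,"ry": 0,"rz": 0,"x": 0.012,"y": -0.0014,"z": 0,"hand": 0.2},{"rx": 0,"ry": 0,"rz": 0,"x": 0.012,"y": -0.0014,"z": 0,"hand": 0.2},{"rx": 0,"ry": 0,"rz": 0,"x": 0.012,"y": -0.0014,"z": 0,"hand": 0.2},{"rx": 0,"ry": 0,"rz": 0,"x": 0,"y": 0,"z": 0,"hand": 0.2},{"rx": 0,"ry": 0,"rz": 0,"x": 0,"y": 0,"z": 0,"hand": 0.2}]' --newtons 110

```text
t: 9.65
tcp_pos: [0.5666, -0.0267, 0.0322]
tool_rot: [164.9, 0.0, -96.5]
force: [-3.6, 0.5, -0.6]
gripper_width: 0.0529
```

>>> drive_tool --series '[{"rx": 0,"ry": 0,"rz": 0,"x": 0.01,"y": -0.0012,"z": 0,"hand": 0.2},{"rx": 0,"ry": 0,"rz": 0,"x": 0.01,"y": -0.0012,"z": 0,"hand": 0.2},{"rx": 0,"ry": 0,"rz": 0,"x": 0.01,"y": -0.0012,"z": 0,"hand": 0.2},{"rx": 0,"ry": 0,"rz": 0,"x": 0.011,"y": -0.0012,"z": 0,"hand": 0.2},{"rx": 0,"ry": 0,"rz": 0,"x": 0,"y": 0,"z": 0,"hand": 0.2},{"rx": 0,"ry": 0,"rz": 0,"x": 0,"y": 0,"z": 0,"hand": 0.2},{"rx": 0,"ry": 0,"rz": 0,"x": 0,"y": 0,"z": 0,"hand": 0.2}]'

```text
t: 10.23
tcp_pos: [0.5808, -0.0284, 0.032]
tool_rot: [164.7, 0.0, -96.5]
force: [-9.2, 1.4, 2.9]
gripper_width: 0.0527
```

>>> drive_tool --series '[{"rx": 0,"ry": 0,"rz": 0,"x": 0.005,"y": -0.0006,"z": 0,"hand": 0.2},{"rx": 0,"ry": 0,"rz": 0,"x": 0.004,"y": -0.0005,"z": 0,"hand": 0.2},{"rx": 0,"ry": 0,"rz": 0,"x": 0,"y": 0,"z": 0,"hand": 0.2},{"rx": 0,"ry": 0,"rz": 0,"x": 0,"y": 0,"z": 0,"hand": 0.2}]'

```text
t: 10.57
tcp_pos: [0.5838, -0.0287, 0.032]
tool_rot: [164.6, 0.0, -96.5]
force: [-10.3, 1.1, 3.6]
gripper_width: 0.0528
```

Run:
```python
from m import *
S=cap('scene','s6.png');s=env.state();print(s['tcp_pos'].round(4),s['tool_rot'].round(1),s['force'].round(1))
b=cv2.cvtColor(S['pixels'],cv2.COLOR_RGB2BGR)[155:250,205:305]
cv2.imwrite('pics/plt3.png',cv2.resize(b,(630,598),interpolation=cv2.INTER_CUBIC))
```

```text
[ 0.5837 -0.0288  0.032 ] [164.6   0.  -96.5] [-11.2   1.5   3.4]
```

View pics/plt3.png

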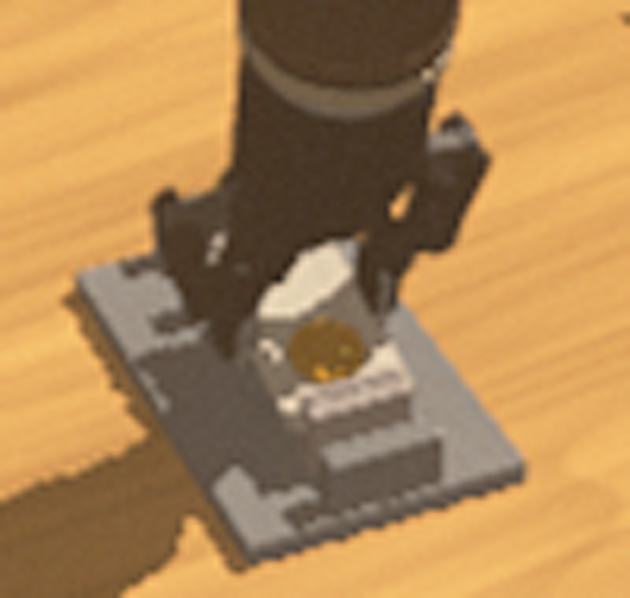

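The far jaw has been pushed well outward and the plate end is under its lip at crop (360,390). The force suggests about 18 mm of travel. Now I lower the near end.

>>> drive_tool --series '[{"rx": -0.0033,"ry": -0.0283,"rz": 0,"x": 0.0012,"y": -0.0001,"z": -0.0052,"hand": 0.2},{"rx": -0.0033,"ry": -0.0283,"rz": 0,"x": 0.0012,"y": -0.0001,"z": -0.0052,"hand": 0.2},{"rx": -0.0033,"ry": -0.0283,"rz": 0,"x": 0.0012,"y": -0.0001,"z": -0.0052,"hand": 0.2},{"rx": -0.0033,"ry": -0.0283,"rz": 0,"x": 0.0012,"y": -0.0001,"z": -0.0052,"hand": 0.2},{"rx": -0.0033,"ry": -0.0283,"rz": 0,"x": 0.0012,"y": -0.0001,"z": -0.0052,"hand": 0.2},{"rx": -0.0033,"ry": -0.0283,"rz": 0,"x": 0.0012,"y": -0.0001,"z": -0.0052,"hand": 0.2},{"rx": 0,"ry": 0,"rz": 0,"x": 0,"y": 0,"z": 0,"hand": 0.2},{"rx": 0,"ry": 0,"rz": 0,"x": 0,"y": 0,"z": 0,"hand": 0.2},{"rx": 0,"ry": 0,"rz": 0,"x": 0,"y": 0,"z": 0,"hand": 0.2}]'

```text
t: 11.37
tcp_pos: [0.5856, -0.029, 0.0185]
tool_rot: [179.9, -0.1, -96.5]
force: [-11.1, 1.8, -0.1]
gripper_width: 0.0527
```

>>> drive_tool --series '[{"rx": 0,"ry": 0,"rz": 0,"x": -0.008,"y": 0.0009,"z": 0,"hand": 0.2},{"rx": 0,"ry": 0,"rz": 0,"x": -0.008,"y": 0.0009,"z": 0,"hand": 0.2},{"rx": 0,"ry": 0,"rz": 0,"x": -0.008,"y": 0.0009,"z": 0,"hand": 0.2},{"rx": 0,"ry": 0,"rz": 0,"x": 0,"y": 0,"z": 0,"hand": 0.2},{"rx": 0,"ry": 0,"rz": 0,"x": 0,"y": 0,"z": 0,"hand": 0.2},{"rx": 0,"ry": 0,"rz": 0,"x": 0,"y": 0,"z": 0,"hand": 0.2}]'

```text
t: 11.87
tcp_pos: [0.5777, -0.0281, 0.0188]
tool_rot: [-179.9, -0.0, -96.5]
force: [-6.5, 0.9, -1.8]
gripper_width: 0.0527
```

>>> drive_tool --series '[{"rx": 0,"ry": 0,"rz": 0,"x": -0.007,"y": 0.0008,"z": 0,"hand": 0.2},{"rx": 0,"ry": 0,"rz": 0,"x": -0.006,"y": 0.0007,"z": 0,"hand": 0.2},{"rx": 0,"ry": 0,"rz": 0,"x": 0,"y": 0,"z": 0,"hand": 0.2},{"rx": 0,"ry": 0,"rz": 0,"x": 0,"y": 0,"z": 0,"hand": 0.2},{"rx": 0,"ry": 0,"rz": 0,"x": 0,"y": 0,"z": 0,"hand": 0.2}]'

```text
t: 12.28
tcp_pos: [0.5748, -0.0278, 0.0196]
tool_rot: [-179.7, -0.0, -96.5]
force: [-2.6, 0.3, -6.5]
gripper_width: 0.0528
```

>>> drive_tool --series '[{"rx": 0,"ry": 0,"rz": 0,"x": 0,"y": 0,"z": -0.004,"hand": 0.2},{"rx": 0,"ry": 0,"rz": 0,"x": 0,"y": 0,"z": 0,"hand": 0.2},{"rx": 0,"ry": 0,"rz": 0,"x": 0,"y": 0,"z": 0,"hand": 0.2},{"rx": 0,"ry": 0,"rz": 0,"x": 0,"y": 0,"z": 0,"hand": 0.2}]'

```text
t: 12.62
tcp_pos: [0.5754, -0.0278, 0.0186]
tool_rot: [-179.6, -0.0, -96.5]
force: [-3.7, -0.3, 0.5]
gripper_width: 0.0529
```

Run:
```python
from m import *
S=cap('scene','s7.png');s=env.state();print(s['tcp_pos'].round(4),s['tool_rot'].round(1),s['force'].round(1),s['ft_torque'].round(2))
b=cv2.cvtColor(S['pixels'],cv2.COLOR_RGB2BGR)[155:250,205:305]
cv2.imwrite('pics/plt4.png',cv2.resize(b,(630,598),interpolation=cv2.INTER_CUBIC))
```

```text
[ 0.5754 -0.0278  0.0186] [-179.6   -0.   -96.5] [-3.   1.1 -1.1] [-0.    0.72  0.09]
```

View pics/plt4.png

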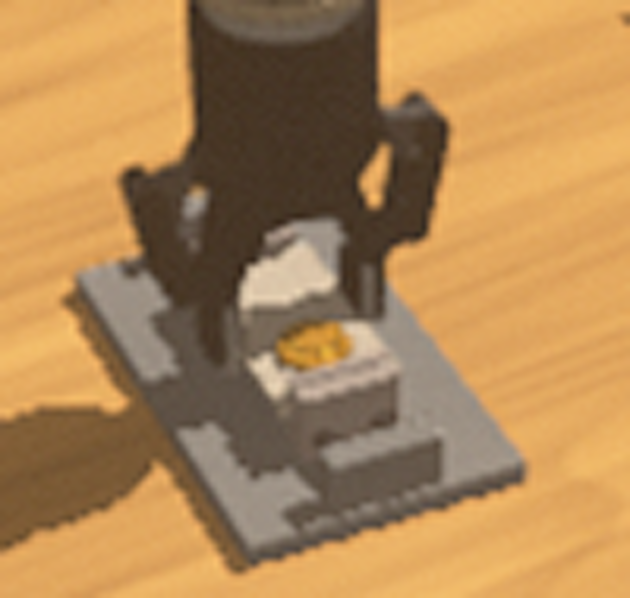

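>>> drive_tool --series '[{"rx": 0,"ry": 0,"rz": 0,"x": -0.004,"y": 0.0005,"z": 0,"hand": 0.2},{"rx": 0,"ry": 0,"rz": 0,"x": -0.004,"y": 0.0004,"z": 0,"hand": 0.2},{"rx": 0,"ry": 0,"rz": 0,"x": 0,"y": 0,"z": 0,"hand": 0.2},{"rx": 0,"ry": 0,"rz": 0,"x": 0,"y": 0,"z": 0,"hand": 0.2}]'

```text
t: 13.0
tcp_pos: [0.5724, -0.0275, 0.0186]
tool_rot: [-179.5, -0.0, -96.5]
force: [-2.0, 0.0, 0.3]
gripper_width: 0.0525
```

>>> drive_tool --series '[{"rx": 0,"ry": 0,"rz": 0,"x": -0.002,"y": 0.0002,"z": -0.003,"hand": 0.2},{"rx": 0,"ry": 0,"rz": 0,"x": 0,"y": 0,"z": 0,"hand": 0.2},{"rx": 0,"ry": 0,"rz": 0,"x": 0,"y": 0,"z": 0,"hand": 0.2},{"rx": 0,"ry": 0,"rz": 0,"x": 0,"y": 0,"z": 0,"hand": 0.2}]'

```text
t: 13.33
tcp_pos: [0.5724, -0.0275, 0.0181]
tool_rot: [-179.5, -0.0, -96.5]
force: [-1.2, -1.5, 5.5]
gripper_width: 0.0522
```

Upward force of 5.5 N: the plate is resting on the ledges. I release and retreat, then look.

>>> drive_tool --series '[{"rx": 0,"ry": 0,"rz": 0,"x": 0,"y": 0,"z": 0,"hand": -0.6},{"rx": 0,"ry": 0,"rz": 0,"x": 0,"y": 0,"z": 0,"hand": -0.6},{"rx": 0,"ry": 0,"rz": 0,"x": 0,"y": 0,"z": 0,"hand": -0.6},{"rx": 0,"ry": 0,"rz": 0,"x": 0,"y": 0,"z": 0.03,"hand": -0.6},{"rx": 0,"ry": 0,"rz": 0,"x": 0,"y": 0,"z": 0.08,"hand": -0.6},{"rx": 0,"ry": 0,"rz": 0,"x": 0,"y": 0,"z": 0.09,"hand": -0.6},{"rx": 0,"ry": 0,"rz": 0,"x": 0,"y": 0,"z": 0.09,"hand": -0.6},{"rx": 0,"ry": 0,"rz": 0,"x": -0.03,"y": 0.08,"z": 0.03,"hand": -0.1},{"rx": 0,"ry": 0,"rz": 0,"x": -0.03,"y": 0.08,"z": 0,"hand": -0.1},{"rx": 0,"ry": 0,"rz": 0,"x": -0.03,"y": 0.08,"z": 0,"hand": -0.1}]' --newtons 50

```text
t: 14.17
tcp_pos: [0.5356, 0.0694, 0.1476]
tool_rot: [-179.4, 0.0, -96.6]
force: [-0.5, 0.1, -0.4]
gripper_width: 0.047
```

>>> drive_tool --series '[{"rx": 0,"ry": 0,"rz": 0,"x": -0.03,"y": 0.08,"z": 0,"hand": -0.1},{"rx": 0,"ry": 0,"rz": 0,"x": -0.03,"y": 0.08,"z": 0,"hand": -0.1},{"rx": 0,"ry": 0,"rz": 0,"x": -0.03,"y": 0.08,"z": 0,"hand": -0.1},{"rx": 0,"ry": 0,"rz": 0,"x": 0,"y": 0,"z": 0,"hand": -0.1}]'

```text
t: 14.5
tcp_pos: [0.4962, 0.1724, 0.1463]
tool_rot: [-179.6, 0.2, -96.0]
force: [0.0, 0.7, 0.8]
gripper_width: 0.0469
```

Run:
```python
from m import *
T=cap('top','t8.png');S=cap('scene','s8.png');s=env.state();print(s['tcp_pos'].round(4),s['tool_rot'].round(1))
a=cv2.cvtColor(T['pixels'],cv2.COLOR_RGB2BGR)[160:240,210:270]
b=cv2.cvtColor(S['pixels'],cv2.COLOR_RGB2BGR)[175:250,205:300]
cv2.imwrite('pics/v8.png',np.hstack([cv2.resize(a,(375,500),interpolation=cv2.INTER_CUBIC),cv2.resize(b,(420,500),interpolation=cv2.INTER_CUBIC)]))
g=lambda h,p:(h[:,:,1]<75)&(p.sum(2)>480)
for k in blobs(T,(215,160,265,235),g,20): print('plate?',rect(T,k,.036),cv2.boundingRect(k))
yel=lambda h,p:(h[:,:,1]>150)&(p[:,:,0]>100)
for k in blobs(T,(220,175,258,225),yel,8): print('med',rect(T,k,.040))
c=dict(S); 
for nm,d,roi in(('bridge T',T,(125,178,175,206)),):
    red=lambda h,p:(p[:,:,0]>1.7*p[:,:,1])
    for k in blobs(d,roi,red,30): print(nm,rect(d,k,.058),cv2.boundingRect(k))
```

```text
[0.4986 0.1664 0.146 ] [-179.6    0.   -96.3]
plate? ((572.6721801757812, -26.865840911865234), (53.952476501464844, 92.87643432617188), 83.67662811279297) (230, 182, 18, 29)
med ((593.748779296875, -28.468385696411133), (26.179428100585938, 26.534854888916016), 88.50394439697266)
```

View pics/v8.png

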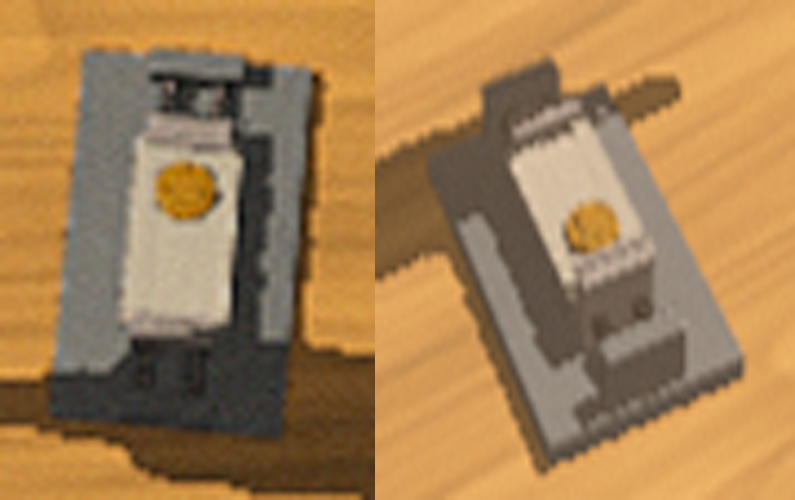

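The plate is held under both lips. The top crop shows it centred, and the mask centre is (572.7,-26.9) mm with yaw -6.3°. I now refine the bridge from the first pictures, using the beam's far top edge and left end.

Run:
```python
from m import *
T=cap('top');S=cap('scene')
def old(c,n): return dict(c,pixels=cv2.imread(n)[:,:,::-1].copy())
c=old(T,'pics/top0.png')
red=lambda h,p:(p[:,:,0]>1.7*p[:,:,1])
k=max(blobs(c,(125,178,175,206),red,30),key=cv2.contourArea)[:,0]
us=np.unique(k[:,0]); top=np.array([[u,k[k[:,0]==u,1].min()-.5] for u in us],float)
print(top[:,1].tolist(),us.min(),us.max())
P=onplane(c,top[1:-5],.058)[:,:2]*1000
for w in (P,):
    a=np.polyfit(w[:,1],w[:,0],1);print('far edge x=%.4f*y+%.1f'%tuple(a),'yaw',-np.degrees(np.arctan(a[0])),(w[:,0]-np.polyval(a,w[:,1])).std())
L=onplane(c,[[us.min()-.5,top[0,1]+3]],.058)[0]*1000;print('left end',L)
yaw=-np.arctan(a[0]);ye=L[1]-52*np.cos(yaw);xe=np.polyval(a,ye)-9*np.cos(yaw);print('centre',xe,ye)
c=old(S,'pics/scene0.png')
for r in(1.5,1.6):
    red=lambda h,p:(p[:,:,0]>r*p[:,:,1])&(p[:,:,0]<170)
    for k in blobs(c,(318,155,366,200),red,30): print('S',r,cv2.boundingRect(k),cv2.approxPolyDP(k,1.5,True)[:,0].tolist())
print('proj of est centre top, ends',proj(c,[[xe/1e3,ye/1e3,.058],[xe/1e3+np.sin(yaw)*-.052,ye/1e3+.052*np.cos(yaw),.058],[xe/1e3+np.sin(yaw)*.052,ye/1e3-.052*np.cos(yaw),.058]]).round(1).tolist())
```

```text
[191.5, 188.5, 188.5, 188.5, 188.5, 188.5, 188.5, 188.5, 188.5, 188.5, 187.5, 187.5, 187.5, 187.5, 187.5, 187.5, 187.5, 187.5, 187.5, 186.5, 186.5, 186.5, 186.5, 186.5, 186.5, 186.5, 186.5, 185.5, 186.5, 185.5, 185.5, 185.5, 185.5, 185.5, 186.5, 189.5] 131 166
far edge x=-0.0843*y+629.9 yaw 4.8200089670344735 0.9899208104304889
left end [585.09353688 319.63590866  58.        ]
centre 598.3606656723812 267.8198026934078
S 1.5 (328, 165, 33, 30) [[360, 166], [351, 166], [331, 176], [332, 180], [330, 183], [329, 180], [329, 186], [332, 180], [332, 184], [335, 186], [331, 188], [334, 191], [330, 191], [329, 188], [329, 192], [331, 191], [335, 194], [335, 180], [342, 175], [346, 175], [346, 173], [354, 172], [352, 178], [354, 177], [354, 181], [357, 183]]
S 1.6 (331, 165, 28, 14) [[358, 166], [352, 166], [331, 176], [337, 177]]
proj of est centre top, ends [[345.3, 169.9], [358.5, 163.9], [331.7, 176.0]]
```

>>> drive_tool --series '[{"rx": 0,"ry": 0,"rz": 0.075,"x": 0.06,"y": 0.06,"z": 0,"hand": -0.1},{"rx": 0,"ry": 0,"rz": 0.075,"x": 0.06,"y": 0.06,"z": 0,"hand": -0.1},{"rx": 0,"ry": 0,"rz": 0.075,"x": 0.06,"y": 0.06,"z": 0,"hand": -0.1},{"rx": 0,"ry": 0,"rz": 0.075,"x": 0.06,"y": 0.06,"z": 0,"hand": -0.1},{"rx": 0,"ry": 0,"rz": 0.075,"x": 0,"y": 0,"z": 0,"hand": -0.1},{"rx": 0,"ry": 0,"rz": 0.075,"x": 0,"y": 0,"z": 0,"hand": -0.1},{"rx": 0,"ry": 0,"rz": 0.075,"x": 0,"y": 0,"z": 0,"hand": -0.1},{"rx": 0,"ry": 0,"rz": 0.075,"x": 0,"y": 0,"z": 0,"hand": -0.1},{"rx": 0,"ry": 0,"rz": 0.075,"x": 0,"y": 0,"z": 0,"hand": -0.1},{"rx": 0,"ry": 0,"rz": 0.075,"x": 0,"y": 0,"z": 0,"hand": -0.1}]'

```text
t: 15.53
tcp_pos: [0.596, 0.2584, 0.1449]
tool_rot: [-179.7, -0.0, -28.8]
force: [0.1, 0.1, 0.2]
gripper_width: 0.047
```

>>> drive_tool --series '[{"rx": 0,"ry": 0,"rz": 0.075,"x": 0,"y": 0,"z": 0,"hand": -0.1},{"rx": 0,"ry": 0,"rz": 0.075,"x": 0,"y": 0,"z": 0,"hand": -0.1},{"rx": 0,"ry": 0,"rz": 0.075,"x": 0,"y": 0,"z": 0,"hand": -0.1},{"rx": 0,"ry": 0,"rz": 0.075,"x": 0,"y": 0,"z": 0,"hand": -0.1},{"rx": 0,"ry": 0,"rz": 0.073,"x": 0,"y": 0,"z": 0,"hand": -0.1},{"rx": 0,"ry": 0,"rz": 0,"x": 0,"y": 0,"z": 0,"hand": -0.1},{"rx": 0,"ry": 0,"rz": 0,"x": 0,"y": 0,"z": 0,"hand": -0.1},{"rx": 0,"ry": 0,"rz": 0,"x": 0,"y": 0,"z": 0,"hand": -0.1}]'

```text
t: 16.2
tcp_pos: [0.5956, 0.2595, 0.145]
tool_rot: [-179.6, -0.0, 4.3]
force: [-0.5, 0.2, -0.1]
gripper_width: 0.0469
```

>>> drive_tool --series '[{"rx": 0,"ry": 0,"rz": 0.005,"x": 0.006,"y": 0.02,"z": -0.03,"hand": -0.1},{"rx": 0,"ry": 0,"rz": 0,"x": 0,"y": 0,"z": -0.09,"hand": -0.1},{"rx": 0,"ry": 0,"rz": 0,"x": 0,"y": 0,"z": -0.09,"hand": -0.1},{"rx": 0,"ry": 0,"rz": 0,"x": 0,"y": 0,"z": -0.045,"hand": -0.1},{"rx": 0,"ry": 0,"rz": 0,"x": 0,"y": 0,"z": 0,"hand": -0.1},{"rx": 0,"ry": 0,"rz": 0,"x": 0,"y": 0,"z": 0,"hand": 0.8},{"rx": 0,"ry": 0,"rz": 0,"x": 0,"y": 0,"z": 0,"hand": 0.8},{"rx": 0,"ry": 0,"rz": 0,"x": 0,"y": 0,"z": 0,"hand": 0.8},{"rx": 0,"ry": 0,"rz": 0,"x": 0,"y": 0,"z": 0,"hand": 0.8},{"rx": 0,"ry": 0,"rz": 0,"x": 0,"y": 0,"z": 0,"hand": 0.8}]' --newtons 40

```text
t: 17.03
tcp_pos: [0.5984, 0.2693, 0.0448]
tool_rot: [-179.6, -0.2, 5.0]
force: [0.9, 0.5, 2.6]
gripper_width: 0.0169
```

>>> drive_tool --series '[{"rx": 0,"ry": 0,"rz": 0,"x": 0,"y": 0,"z": 0.05,"hand": 0.8},{"rx": 0,"ry": 0,"rz": 0,"x": 0,"y": 0,"z": 0.08,"hand": 0.8},{"rx": 0,"ry": 0,"rz": 0,"x": 0,"y": 0,"z": 0.08,"hand": 0.8},{"rx": 0,"ry": 0,"rz": -0.064,"x": -0.014,"y": -0.09,"z": 0,"hand": 0.8},{"rx": 0,"ry": 0,"rz": -0.064,"x": -0.014,"y": -0.09,"z": 0,"hand": 0.8},{"rx": 0,"ry": 0,"rz": 0,"x": -0.014,"y": -0.09,"z": 0,"hand": 0.8},{"rx": 0,"ry": 0,"rz": 0,"x": -0.014,"y": -0.09,"z": 0,"hand": 0.8},{"rx": 0,"ry": 0,"rz": 0,"x": -0.014,"y": -0.09,"z": 0,"hand": 0.8},{"rx": 0,"ry": 0,"rz": 0,"x": -0.014,"y": -0.09,"z": 0,"hand": 0.8},{"rx": 0,"ry": 0,"rz": 0,"x": -0.014,"y": -0.09,"z": 0,"hand": 0.8}]'

```text
t: 17.87
tcp_pos: [0.5579, 0.0149, 0.1279]
tool_rot: [-179.6, -0.1, -6.5]
force: [0.8, -0.0, -1.0]
gripper_width: 0.017
```

>>> drive_tool --series '[{"rx": 0,"ry": 0,"rz": 0,"x": -0.014,"y": -0.09,"z": 0,"hand": 0.8},{"rx": 0,"ry": 0,"rz": 0,"x": 0,"y": 0,"z": 0,"hand": 0.8},{"rx": 0,"ry": 0,"rz": 0,"x": 0,"y": 0,"z": 0,"hand": 0.8},{"rx": 0,"ry": 0,"rz": 0,"x": 0,"y": 0,"z": 0,"hand": 0.8},{"rx": 0,"ry": 0,"rz": 0,"x": 0,"y": 0,"z": 0,"hand": 0.8}]'

```text
t: 18.28
tcp_pos: [0.553, -0.0176, 0.1276]
tool_rot: [-179.6, -0.1, -6.4]
force: [-0.5, -0.4, -0.4]
gripper_width: 0.017
```

>>> drive_tool --series '[{"rx": 0,"ry": 0,"rz": 0,"x": 0,"y": -0.018,"z": 0,"hand": 0.8},{"rx": 0,"ry": 0,"rz": 0,"x": 0,"y": 0,"z": -0.05,"hand": 0.8},{"rx": 0,"ry": 0,"rz": 0,"x": 0,"y": 0,"z": -0.05,"hand": 0.8},{"rx": 0,"ry": 0,"rz": 0,"x": 0,"y": 0,"z": -0.04,"hand": 0.8},{"rx": 0,"ry": 0,"rz": 0,"x": 0,"y": 0,"z": -0.015,"hand": 0.8},{"rx": 0,"ry": 0,"rz": 0,"x": 0,"y": 0,"z": -0.006,"hand": 0.8},{"rx": 0,"ry": 0,"rz": 0,"x": 0,"y": 0,"z": 0,"hand": 0.8},{"rx": 0,"ry": 0,"rz": 0,"x": 0,"y": 0,"z": 0,"hand": 0.8}]'

```text
t: 18.95
tcp_pos: [0.5533, -0.0261, 0.0635]
tool_rot: [-179.6, -0.1, -6.4]
force: [1.1, -0.1, -1.1]
gripper_width: 0.0167
```

>>> drive_tool --series '[{"rx": 0,"ry": 0,"rz": 0,"x": 0,"y": 0,"z": -0.006,"hand": 0.8},{"rx": 0,"ry": 0,"rz": 0,"x": 0,"y": 0,"z": -0.005,"hand": 0.8},{"rx": 0,"ry": 0,"rz": 0,"x": 0,"y": 0,"z": -0.003,"hand": 0.8},{"rx": 0,"ry": 0,"rz": 0,"x": 0,"y": 0,"z": 0,"hand": 0.8},{"rx": 0,"ry": 0,"rz": 0,"x": 0,"y": 0,"z": 0,"hand": 0.8}]'

```text
t: 19.37
tcp_pos: [0.5526, -0.0265, 0.0572]
tool_rot: [-179.6, -0.0, -6.5]
force: [-0.7, -0.1, -1.1]
gripper_width: 0.0169
```

>>> drive_tool --series '[{"rx": 0,"ry": 0,"rz": 0,"x": 0,"y": 0,"z": -0.003,"hand": 0.8},{"rx": 0,"ry": 0,"rz": 0,"x": 0,"y": 0,"z": -0.002,"hand": 0.8},{"rx": 0,"ry": 0,"rz": 0,"x": 0,"y": 0,"z": 0,"hand": 0.8},{"rx": 0,"ry": 0,"rz": 0,"x": 0,"y": 0,"z": 0,"hand": 0.8}]'

```text
t: 19.7
tcp_pos: [0.5532, -0.0266, 0.0565]
tool_rot: [-179.7, -0.1, -6.5]
force: [-3.4, -1.3, 12.0]
gripper_width: 0.0168
```

The feet are on the bed: contact at TCP z .0565, which is the grip height plus 11.7 mm. I release and clear the view.

>>> drive_tool --series '[{"rx": 0,"ry": 0,"rz": 0,"x": 0,"y": 0,"z": 0,"hand": 0.2},{"rx": 0,"ry": 0,"rz": 0,"x": 0,"y": 0,"z": 0,"hand": 0.2},{"rx": 0,"ry": 0,"rz": 0,"x": 0,"y": 0,"z": 0,"hand": 0.2},{"rx": 0,"ry": 0,"rz": 0,"x": 0,"y": 0,"z": 0.03,"hand": 0.2},{"rx": 0,"ry": 0,"rz": 0,"x": 0,"y": 0,"z": 0.09,"hand": 0.2},{"rx": 0,"ry": 0,"rz": 0,"x": 0,"y": 0,"z": 0.09,"hand": 0.2},{"rx": 0,"ry": 0,"rz": 0,"x": -0.03,"y": 0.08,"z": 0.04,"hand": 0.2},{"rx": 0,"ry": 0,"rz": 0,"x": -0.03,"y": 0.09,"z": 0,"hand": 0.2},{"rx": 0,"ry": 0,"rz": 0,"x": -0.03,"y": 0.09,"z": 0,"hand": 0.2},{"rx": 0,"ry": 0,"rz": 0,"x": -0.03,"y": 0.09,"z": 0,"hand": 0.2}]'

```text
t: 20.53
tcp_pos: [0.5043, 0.1148, 0.1565]
tool_rot: [-179.6, -0.1, -6.5]
force: [0.8, 1.2, -0.8]
gripper_width: 0.0344
```

>>> drive_tool --series '[{"rx": 0,"ry": 0,"rz": 0,"x": -0.03,"y": 0.09,"z": 0,"hand": 0.2},{"rx": 0,"ry": 0,"rz": 0,"x": -0.03,"y": 0.08,"z": 0,"hand": 0.2},{"rx": 0,"ry": 0,"rz": 0,"x": 0,"y": 0,"z": 0,"hand": 0.2},{"rx": 0,"ry": 0,"rz": 0,"x": 0,"y": 0,"z": 0,"hand": 0.2}]'

```text
t: 20.87
tcp_pos: [0.4798, 0.1838, 0.156]
tool_rot: [-179.6, -0.0, -6.2]
force: [-0.2, -0.6, -0.5]
gripper_width: 0.0344
```

Run:
```python
from m import *
T=cap('top','t9.png');S=cap('scene','s9.png')
a=cv2.cvtColor(T['pixels'],cv2.COLOR_RGB2BGR)[160:240,210:270]
b=cv2.cvtColor(S['pixels'],cv2.COLOR_RGB2BGR)[165:250,205:300]
cv2.imwrite('pics/v9.png',np.hstack([cv2.resize(a,(375,500),interpolation=cv2.INTER_CUBIC),cv2.resize(b,(420,500),interpolation=cv2.INTER_CUBIC)]))
red=lambda h,p:(p[:,:,0]>1.6*p[:,:,1])&(p[:,:,2]<60)&(p[:,:,0]<165)
for k in blobs(T,(212,165,268,232),red,15): print('T',rect(T,k,.070),cv2.boundingRect(k))
yel=lambda h,p:(h[:,:,1]>150)&(p[:,:,0]>140)&(p[:,:,1]>100)
for k in blobs(T,(228,178,252,200),yel,8): print('med',rect(T,k,.040))
```

```text
T ((548.8873901367188, -29.111862182617188), (101.12199401855469, 27.41493797302246), 82.54564666748047) (224, 197, 32, 12)
med ((593.7485961914062, -28.467992782592773), (26.17745018005371, 26.53488540649414), 88.5091781616211)
```

View pics/v9.png

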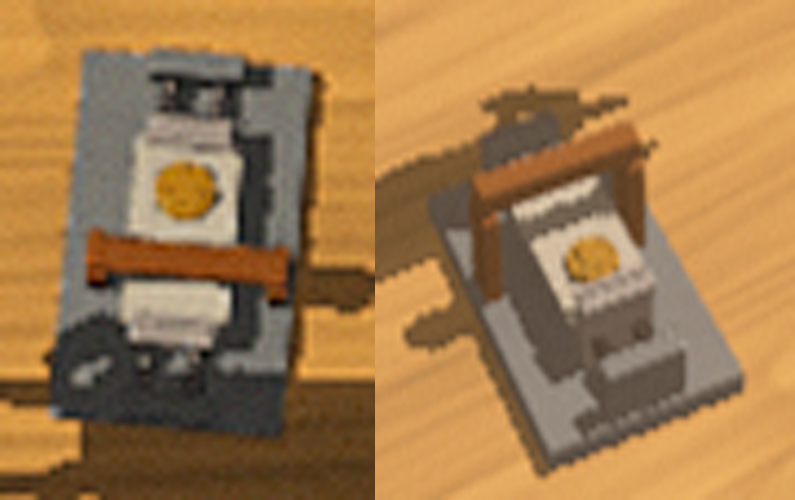

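The bridge straddles the plate's bare half (top crop 88–288, y 262). The medallion has not moved and nothing touches the robot, so I hand in.

```bash
python3 -c "
from plant import env
s=env.state();print(s['t'],s['force'],s['joint_velocities'].round(2));print(env.sign_off())"
```

```text
20.9667 [0.05710518 0.07407378 0.26101069] [ 1.22  0.28  0.79  0.08  0.04 -0.04 -0.21]
the job is handed in; nothing more can be done
None
```

The job is done and handed in at about 21 s of the 67 s; the sign-off gives no verdict. The low block went into the fence. The plate's far end pushed jaw_far out about 18 mm (from the force), its near end was lowered past the other lip, and it was released centred. The bridge was then stood across the bare half.

**What the last checks showed:**
- **Block:** after release it lay inside the fence in both views. Its mask centre was about 1–2 mm from my estimate of the vice centre.
- **Plate:** it sits under both lips, about 1 mm off centre, with yaw -6.3° against the vice's -6.6°. The medallion did not move while the bridge was placed.
- **Bridge:** square to within about 1°, about 20 mm from the plate's middle on the bare side. It is about 3–4 mm off the vice's centre line, and the limit is 10 mm. Contact force came at the height expected with the feet on the bed.

**What disagreed:**
- The two cameras put the vice several millimetres apart at first. The push on the jaw began where the top view's value predicted.
- While the plate was being centred, one force reading of -6.5 N in z was not explained. It disappeared after I lowered the plate 1.6 mm.
- I did not measure the tall block, dish, loupe or graver again at the end. The moves were kept away from them.

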